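# Show the framed window to the inspection camera

### The job

Draw the framed glass window by its grip tab out of the transmission tester, sliding it along its guide until it is clear of the hood, then lift it out and hold it up in front of the inspection camera: glass centred on the lens axis 15 cm from the lens, face square to the lens, frame level from end to end and tab uppermost. Finish while holding it still there; do not put it down or let go. Keep the fingers off the glass and leave the camera and the other things on the bench where they are.

Things in the scene. Friction and masses are not known exactly. Their poses are not given: they have to be found in the camera images.
- tester: Transmission tester, fixed: base plate 240 x 90 x 10 mm (x, y, z), origin at the centre of its underside. Guide groove along its x axis at y = 0: 11 mm wide, floor at z = 10 mm, walls up to z = 20 mm, open at the -x end, over which the frame is drawn out; -x points roughly to the robot. White hood over the far end (see mouth); pods on its sides, at x = 78 mm, reach y = +81 and -56 mm, z = 71 mm.
- mouth (a point): Middle of the groove floor at the hood's mouth: x = 45, y = 0, z = 10 mm of the tester. The hood (a tunnel) covers x = 45 to 120 mm of the tester: 30 mm wide inside, roof underside at z = 82, top at z = 88, far end closed at x = 114 mm. The frame is clear of the hood when its +x end has come out past this point, a draw of 47 to 61 mm.
- frame: The framed window, loose, 120 to 200 g: aluminium frame on its long edge in the guide, 120 mm long (x), 8 thick (y), 66 high (z); origin at the centre of its underside, +x end under the hood. At the start it stands on the groove floor (origin at z = 10, x = 32 to 46 mm of the tester), axes parallel to the tester's.
- tab (a point): Centre of the black grip tab that stands on top of the frame's -x end, in front of the hood and rising above it: 40 mm long (x), 12 mm thick (y), 49 mm high; from x = -55 to -15 and z = 66 to 115 mm of the frame; this point at x = -35, y = 0, z = 90.5 mm of the frame.
- glass: The square glass pane, 44 x 44 x 5 mm, fixed in the frame; origin at its centre, which lies at x = +30, y = 0, z = +33 mm of the frame; axes as the frame's (y is square to the pane). Either face may be shown to the camera.
- stand: Fixed stand of the inspection camera: dark base plate 130 x 120 x 14 mm and a steel post of 22 mm diameter, 412 mm high, at its origin (on the bench, at the post's foot).
- camera: Inspection camera, white box 60 x 50 x 50 mm with a black lens, clamped on the post at a height that varies; origin at the box's centre on the lens axis, 50 mm in front of the post. Its -x axis is the viewing direction, 0.35 rad (20 degrees) below the horizontal; y is level; z points up, leaning by 0.35 rad. Lens front at x = -70 mm. A hard push would slide it on the post.
- focus (a point): Point on the lens axis 150 mm in front of the lens front (at x = -220 mm of the camera), where the centre of the glass belongs; 0.17 to 0.25 m above the bench.
- mouse: Black computer mouse, 105 x 60 x 29 mm, bystander; origin under its centre.
- case: Black instrument case, 160 x 115 x 48 mm, bystander; origin under its centre.
- cleaner: Small amber bottle, 44 mm diameter, 110 mm high, bystander; origin under its centre.
- slidebox: Flat grey box for glass slides, 90 x 85 x 30 mm, bystander; origin under its centre.
There are look-alikes about, which are no part of the job. Of the things shaped like the frame, the aluminium one is meant.

How it is judged:
By the outcome, as a careful person would: the job done as asked, in the order asked, and still so for the second after the job is handed in, while the arm keeps its last pose, push and grip.
It also fails if it takes over 45 s, if anything falls off the work surface, if the arm or the gripper's body presses on something with over 40 N, if the wrist force passes 120 N, or if a joint passes its speed limit or range.

### The arm

A 6-joint arm with a two-finger parallel gripper is mounted at the origin on the work surface. World frame = base frame: x ahead of the robot, y to its left, z up, the work surface at z = 0. Lengths are in mm, angles in rad, forces in N, time in s.
With the tool pointing down it reaches from about 275 to 750 mm from the base axis. Payload 10.2 kg.
Tool frame: the origin (TCP) lies midway between the tips of the shut fingers; the grasp point (between the pads) lies grasp_offset behind it (grasp_offset is the distance from the TCP to the grasp point, in mm); x points along the fingers, z is the direction in which the jaws open and shut, and the axes are right-handed (so a half turn about x gives the same grasp; the last joint's range is limited). The gripper opens to 85 mm and grips with 20 to 120 N. Pads are 22 mm wide; open, the fingers measure 114 mm over their backs; the gripper's body (76 mm by 85 mm) begins 54 mm behind the grasp point. The pads swing forward as they close: fully open they stand 13 mm farther back than shut.
Start: joints at [-1.354, 0.313, 1.498, -0, 1.331, -0.223], TCP at [223.512, -475.051, 231.294] pointing down, gripper open.
Joint ranges: [-2.94, 2.94], [-0.97, 2.17], [0.19, 2.56], [-1.23, 4.37], [0.02, 3.11], [-2.88, 2.88]. Speed limits (rad/s): [2.39, 2.39, 3.01, 3.14, 3.14, 3.14].

### API

Orientations are given as a unit quaternion [w, x, y, z].
In Python, from rig import sense, capture, calibration, finish_job, grasp_offset gives the robot as it stands.
- The arm moves only by the shell command python3 -m jog 'ROWS' [FORCE]. ROWS is JSON, a list of rows, each an object with "linear": the shift along the tool's x, y, z scaled (see below), a list of three; "rotation": the turn, a rotation vector about the tool's x, y, z scaled (see below), a list of three; "grip": the finger opening in mm, from 0 to 85.4. A call has 1 to 20 rows; each row is the pose to reach, as a shift and turn from the pose measured when the call began, along the tool's axes at that moment; what a row does not reach only later rows make up. The controller multiplies each number of a shift by 0.3 m and each number of a turn by 0.5 rad. A row lasts 1/12 s, in which the tool goes at most 41.7 mm and 7.16 degrees, less where a joint would pass 70% of its speed; a pose out of reach is approached as far as the arm can. A call with a number of a shift or a turn outside -1 to 1 is refused whole. A call with a gripper value outside its range is refused whole. The fingers move at their own pace and stop on an object; FORCE is the grip in N (left out, the last holds). Time passes only in rows, so rows that repeat a pose let the fingers close. It gives the time, the measured TCP pose, the force and the opening at its end, in the units of the state.
- sense(): the state, without advancing time (a new reading comes with each control period).
- capture(name): name is "scene" or "top"; returns (picture, depth): 420x560x3 uint8, red, green, blue; 420x560 float32, mm along the optical axis (not along the pixel's ray), 0 where there is no reading.
- calibration(name): a dict with "intrinsics" (3x3 intrinsics, pixels), "dist" ([k1, k2, p1, p2, k3] as OpenCV has them; the pictures are not rectified), "world_from_camera" (4x4, takes a point from camera to world coordinates). Camera axes: x right, y up, looking along -z (the intrinsics and any distortion apply to the point x, -y, -z); pixel columns grow to the right and rows downward; lengths in mm; the calibration is good to about 2 mm. A picture is of the moment at which its call begins. calibration takes no time and is no camera call.
- finish_job(): hands the job in, once; it reports no verdict.
The state is a dict: "time_s": time; "joints": joint angles; "dq": joint speeds; "tau": joint torques, N m; "eef_pos": TCP position; "ee_rot": TCP orientation; "force": force on the tool from outside, world axes, zero at the start; "wrist_torque": the same for the moment, N m; "grip_width": opening from 0.0 (shut) to 1.0 (fully open).
Only numpy, scipy, OpenCV 4.12 (cv2) and the standard library are available. Lean on these libraries where they do the work, as an engineer would, in place of code of your own. Each camera call takes 0.05 s, during which the arm holds its last target.

## Working session

There is one attempt and no reset: what is moved stays moved. The work goes in short steps, Python scripts to look and compute and a shell command to move; the robot and the scene stay as the last step left them, time stands still between calls to the robot, and variables do not carry over. Pictures are saved under pics/ and viewed, and the job is handed in when it is done.

```bash
mkdir -p pics; ls; python3 - <<'E'
from rig import sense,capture,calibration,grasp_offset
import cv2,numpy as np
print(grasp_offset); print(sense())
for n in("scene","top"):
    p,d=capture(n); cv2.imwrite(f"pics/{n}0.png",p[:,:,::-1]); np.save(f"pics/{n}0d.npy",d)
    c=calibration(n); print(n,c)
E
```

```text
pics
18.700000000000003
{'time_s': 0.0, 'joints': array([-1.35438846e+00,  3.13489089e-01,  1.49839838e+00,  2.84377892e-05,
        1.33102598e+00, -2.23409873e-01]), 'dq': array([-0.00011449, -0.00143887,  0.00081084,  0.00159562,  0.00046687,
        0.00011318]), 'tau': array([ 1.76372255e-04, -4.12270010e+01, -2.59740007e+01, -1.68023435e-04,
        4.16574301e-03,  8.22749058e-06]), 'eef_pos': array([ 223.46829422, -474.79318283,  230.72964927]), 'ee_rot': array([ 0.59670548,  0.3792285 ,  0.59734971, -0.37855203]), 'force': array([ 0.891595  , -0.12057344, -0.44108059]), 'wrist_torque': array([0.07345167, 0.04135404, 0.03934835]), 'grip_width': 0.9962790673552894}
scene {'intrinsics': array([[396.7784026 ,   0.        , 279.01119861],
       [  0.        , 396.7784026 , 209.86078758],
       [  0.        ,   0.        ,   1.        ]]), 'dist': array([-0.08736503,  0.        ,  0.        ,  0.        ,  0.        ]), 'world_from_camera': array([[-8.50936243e-01, -2.88755052e-01,  4.38780162e-01,
         1.03008683e+03],
       [ 5.25235798e-01, -4.77144413e-01,  7.04599579e-01,
         7.72030508e+02],
       [ 5.90481483e-03,  8.30032367e-01,  5.57683964e-01,
         7.73379703e+02],
       [ 0.00000000e+00,  0.00000000e+00,  0.00000000e+00,
         1.00000000e+00]])}
top {'intrinsics': array([[496.60768886,   0.        , 284.86927086],
       [  0.        , 496.60768886, 216.5591595 ],
       [  0.        ,   0.        ,   1.        ]]), 'dist': array([-0.04111113,  0.        ,  0.        ,  0.        ,  0.        ]), 'world_from_camera': array([[ 7.04038723e-03,  9.98110137e-01, -6.10457730e-02,
         4.95145155e+02],
       [-9.99973131e-01,  6.90258312e-03, -2.46798212e-03,
         2.02524467e+00],
       [-2.04194445e-03,  6.10615083e-02,  9.98131916e-01,
         1.58599408e+03],
       [ 0.00000000e+00,  0.00000000e+00,  0.00000000e+00,
         1.00000000e+00]])}
```

View pics/scene0.png

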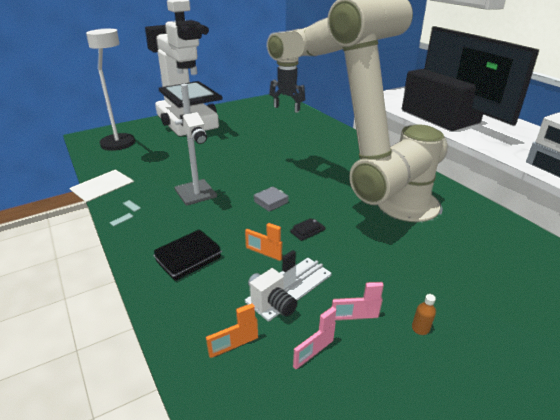

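View pics/top0.png

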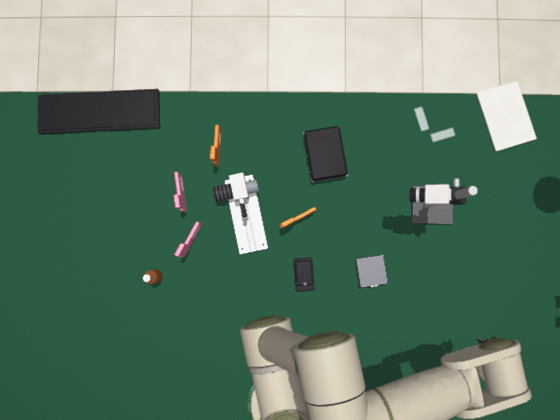

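The stand and camera are at top (440,200). The tester is at top (245,215) and its black tab at top (244,211), scene (289,262). I'll enlarge both regions.

```bash
python3 - <<'E'
import cv2
t=cv2.imread("pics/top0.png"); s=cv2.imread("pics/scene0.png")
def c(i,x0,y0,w,h,k,n): cv2.imwrite(n,cv2.resize(i[y0:y0+h,x0:x0+w],None,fx=k,fy=k,interpolation=cv2.INTER_CUBIC))
c(t,200,165,80,95,6,"pics/c1.png"); c(t,380,170,110,75,7,"pics/c2.png")
c(s,230,215,120,110,5,"pics/c3.png"); c(s,165,80,60,130,4,"pics/c4.png")
E
```

```text
(no output)
```

View pics/c1.png

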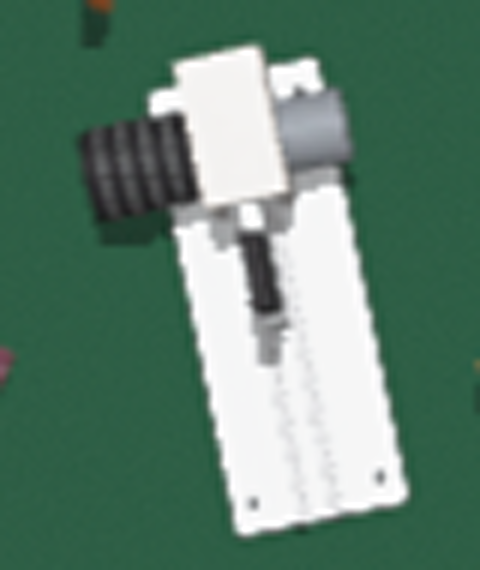

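View pics/c2.png

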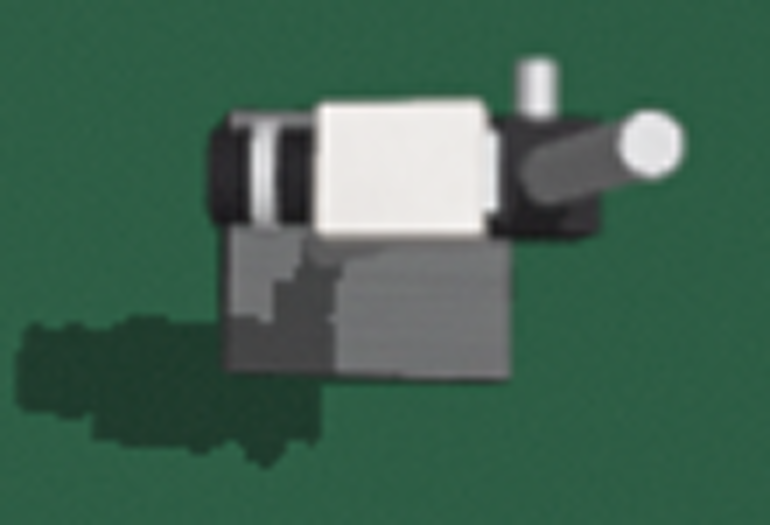

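View pics/c3.png

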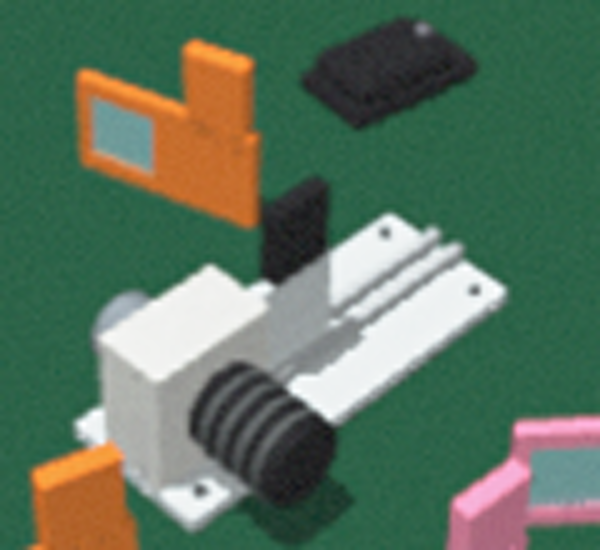

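View pics/c4.png

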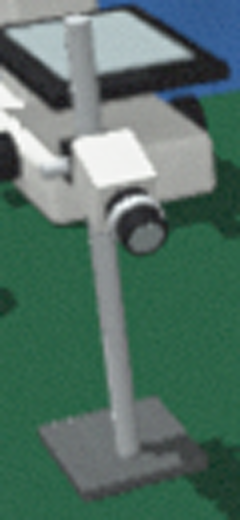

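Frame-shaped candidates are two orange (top 216,145 and 298,218), two pink (top 180,190 and 188,240), and the grey metal one with a black tab standing in the tester groove (top 244,215). Only the last is aluminium and in the guide, so that's the one (confirmed in the crop).

```bash
cat > h.py <<'E'
import numpy as np,cv2
from rig import sense,capture,calibration,grasp_offset
def rays(n,px):
    c=calibration(n); px=np.asarray(px,float).reshape(-1,1,2)
    u=cv2.undistortPoints(px,c["intrinsics"],c["dist"])[:,0]
    d=np.c_[u[:,0],-u[:,1],-np.ones(len(u))]; T=c["world_from_camera"]
    return T[:3,3], d@T[:3,:3].T
def onz(n,px,z):
    o,d=rays(n,px); return o+d*((z-o[2])/d[:,2])[:,None]
def cloud(n,dep):
    h,w=dep.shape; v,u=np.mgrid[:h,:w]
    o,d=rays(n,np.c_[u.ravel(),v.ravel()]); return (o+d*dep.ravel()[:,None]).reshape(h,w,3)
def proj(n,P):
    c=calibration(n);T=np.linalg.inv(c["world_from_camera"]);q=np.asarray(P,float)@T[:3,:3].T+T[:3,3]
    q=q*[1,-1,-1]; return cv2.projectPoints(q,np.zeros(3),np.zeros(3),c["intrinsics"],c["dist"])[0][:,0]
E
python3 - <<'E'
from h import *
C=lambda x,y:(200+x/6-.5+1/12,165+y/6-.5+1/12)
n1,n2=onz("top",[C(238,537),C(410,497)],10)
f1,f2=onz("top",[C(150,92),C(320,58)],10)
print(n1,n2,f1,f2,np.linalg.norm(n1-n2),np.linalg.norm(n1-f1),np.linalg.norm(n2-f2))
print("center",(n1+n2+f1+f2)/4, "yaw",np.degrees(np.arctan2(*((f1+f2-n1-n2)[[1,0]]))))
P=cloud("top",np.load("pics/top0d.npy")); D=np.load("pics/top0d.npy")
Q=cloud("scene",np.load("pics/scene0d.npy"))
for (u,v) in [(240,185),(244,206),(244,213),(245,221),(250,240),(434,195),(487-14+0,190),(430,215)]: print("top",u,v,P[v,u].round(1))
for (u,v) in [(230+55*1,215+50),(230+290//5,215+230//5),(272,275),(194,118),(165+110//4,80+150//4),(165+148//4,80+238//4),(290,272),(182,80+25//4)]: print("sc",u,v,Q[v,u].round(1))
E
```

```text
[471.46582192 149.56857634  10.        ] [493.21563332  58.94207371  10.        ] [707.5747123  199.49901626  10.        ] [726.38263557 109.06017023  10.        ] 93.19987807684146 241.33059679354363 238.4925041518223
center [599.65970078 129.26745913  10.        ] yaw 12.03514147098639
top 240 185 [682.5 143.1  82.8]
top 244 206 [618.5 130.2  81.4]
top 244 213 [594.2 126.3 124.8]
top 245 221 [576.4 132.5  11.4]
top 250 240 [516.4 116.5   3.2]
top 434 195 [ 631.2 -378.9  315.6]
top 473 190 [ 633.2 -442.7  415.6]
top 430 215 [ 599.4 -455.3   15.5]
sc 285 265 [619.2 142.7 101.2]
sc 288 261 [608.2 139.4 107.1]
sc 272 275 [659.5 146.2  89.4]
sc 194 118 [ 629.9 -382.2  320.1]
sc 192 117 [ 633.4 -390.   321.6]
sc 202 139 [ 631.5 -324.9  270.1]
sc 290 272 [598.7 135.8  62. ]
sc 182 86 [ 640.3 -432.   411.5]
```

```bash
python3 - <<'E'
from h import *
P=cloud("top",np.load("pics/top0d.npy")).reshape(-1,3)
Q=cloud("scene",np.load("pics/scene0d.npy")).reshape(-1,3)
I=cv2.imread("pics/top0.png").reshape(-1,3).astype(int);J=cv2.imread("pics/scene0.png").reshape(-1,3).astype(int)
# bench noise
for n,X in(("t",P),("s",Q)):
    m=(abs(X[:,0]-450)<60)&(abs(X[:,1]+100)<60)&(abs(X[:,2])<30); print(n,"bench z",np.median(X[m,2]),X[m,2].std())
t=np.array([599.66,129.27]);a=np.radians(12.03);R=np.array([[np.cos(a),-np.sin(a)],[np.sin(a),np.cos(a)]])
for n,X,K in(("t",P,I),("s",Q,J)):
    L=np.c_[(X[:,:2]-t)@R,X[:,2]]
    dark=K.max(1)<75
    m=(abs(L[:,0])<45)&(abs(L[:,1])<25)&(L[:,2]>80)&(L[:,2]<140)
    A=L[m]; print(n,"tab",len(A),"x",np.percentile(A[:,0],[2,10,50,90,98]).round(1),"y",np.percentile(A[:,1],[2,10,50,90,98]).round(1),"z",np.percentile(A[:,2],[50,98]).round(1))
    m=(L[:,0]>50)&(L[:,0]<115)&(abs(L[:,1])<30)&(L[:,2]>80)&(L[:,2]<100)
    A=L[m];print("  roof",len(A),np.percentile(A[:,0],[2,50,98]).round(1),np.percentile(A[:,1],[2,50,98]).round(1),np.median(A[:,2]))
    # camera box white
    m=(K.min(1)>170)&(abs(X[:,0]-630)<60)&(X[:,1]>-440)&(X[:,1]<-340)&(X[:,2]>230)&(X[:,2]<360)
    A=X[m]; print("  cam",len(A),A.min(0).round(),A.max(0).round(),A.mean(0).round(1))
C=lambda x,y:(380+x/7-.5+1/14,170+y/7-.5+1/14)
print("post",onz("top",[C(651,145)],412))
b=onz("top",[C(225,374),C(511,381)],14);print("base",b,np.linalg.norm(b[1]-b[0]))
c=onz("top",[C(317,103),C(488,100),C(316,236),C(486,236)],310);print("boxtop(z310)",c)
E
```

```text
t bench z 1.2819744969920066 9.125122543854074
s bench z 2.4511983292741206 8.342893164019419
t tab 73 x [-13.9 -11.4   5.1  22.1  32.8] y [-3.2 -3.   1.6  7.7  9. ] z [122.3 131.2]
  roof 295 [ 51.2  82.2 113.3] [-17.4   3.4  23.8] 88.16758479804525
  cam 473 [ 612. -440.  291.] [ 676. -340.  332.] [ 635.1 -385.4  317.1]
s tab 213 x [-12.2  -9.2   9.5  24.   43.8] y [-2.5  2.7  8.4 10.2 11.6] z [107.  127.8]
  roof 374 [ 51.2  84.3 113.9] [-15.4   9.   27.5] 88.89658036711432
  cam 229 [ 609. -439.  286.] [ 673. -340.  330.] [ 637.3 -382.4  315.3]
post [[ 632.92567358 -443.00534084  412.        ]]
base [[ 573.58162336 -397.05722583   14.        ]
 [ 571.26224446 -527.76448475   14.        ]] 130.72783579416173
boxtop(z310) [[ 659.50199404 -357.07304657  310.        ]
 [ 661.16060583 -420.90532027  310.        ]
 [ 610.06763463 -356.14315182  310.        ]
 [ 610.54502894 -419.42372972  310.        ]]
```

```bash
cat > fit.py <<'E'
from h import *
from scipy.optimize import least_squares
T=lambda x,y:(200+x/6-.5+1/12,165+y/6-.5+1/12)
S=lambda x,y:(230+x/5-.4,215+y/5-.4)
obs=[ # cam,px, kind
("top",T(238,537),(-120,45,10)),("top",T(410,497),(-120,-45,10)),("top",T(150,92),(120,45,10)),("top",T(320,58),(120,-45,10)),
("top",T(172,65),(120,'h',88)),("top",T(262,43),(120,'-h',88)),("top",T(290,190),(45,'-h',88)),("top",T(200,210),(45,'h',88)),
("scene",S(390,211),(-120,-45,10)),("scene",S(507,292),(-120,45,10)),("scene",S(76,430),(120,-45,10)),
("scene",S(98,342),(120,'-h',88)),("scene",S(160,384),(120,'h',88)),("scene",S(276,304),(45,'h',88)),("scene",S(208,264),(45,'-h',88)),
("top",T(237,232),('+t',6,125)),("top",T(267,229),('+t',-6,125)),("top",T(256,320),('-t',6,125)),("top",T(284,314),('-t',-6,125)),
("scene",S(264,206),('+t',6,125)),("scene",S(328,184),('-t',6,125)),("scene",S(318,177),('-t',-6,125)),
]
def f(p,full=False):
    x,y,a,h,s=p; r=[]
    for cam in("top","scene"):
        W=[];U=[]
        for c,u,k in obs:
            if c!=cam: continue
            X,Y,Z=k
            X={'+t':s+20,'-t':s-20}.get(X,X); Y={'h':h,'-h':-h}.get(Y,Y)
            W.append([x+X*np.cos(a)-Y*np.sin(a),y+X*np.sin(a)+Y*np.cos(a),Z]);U.append(u)
        r.append((proj(cam,W)-U))
    r=np.vstack(r); return r if full else r.ravel()
s=least_squares(f,[600,129,.21,20,4],loss="soft_l1")
print(s.x,np.degrees(s.x[2])); print(f(s.x,True).round(1).tolist())
x,y,a,h,t=s.x
print("tab",x+t*np.cos(a),y+t*np.sin(a),"frame x in tester",t+35)
E
python3 fit.py
```

```text
[5.97880517e+02 1.30797636e+02 2.17721956e-01 2.28744500e+01
 4.86301878e+00] 12.474549172031828
[[0.2, 0.2], [-0.6, 0.9], [-0.4, 0.7], [-1.2, 0.5], [-0.1, 0.3], [-0.4, 0.8], [-0.0, 0.3], [0.2, 0.1], [-0.3, 0.7], [-1.3, 0.4], [-0.7, -0.7], [-1.4, -0.6], [-0.9, 0.2], [-0.7, -0.9], [-0.8, -1.7], [-0.9, -1.6], [-0.8, -0.2], [-1.5, 0.7], [-0.5, -0.3], [2.0, 2.1], [0.4, -0.7], [-1.0, -1.4]]
tab 602.6287295627388 131.8480764506819 frame x in tester 39.86301878342599
```

```bash
cat >> h.py <<'E'
from scipy.spatial.transform import Rotation as Ro
def rot(q): return Ro.from_quat(np.r_[q[1:],q[0]])
def toolR(fx,fy,fz,sgn=1):
    # tool x = -frame z, tool z = sgn*frame y
    X=-np.asarray(fz);Z=sgn*np.asarray(fy);return Ro.from_matrix(np.c_[X,np.cross(Z,X),Z])
def cmd(p,R):
    s=sense();r=rot(s["ee_rot"]);
    print("lin",(r.inv().apply(np.asarray(p)-s["eef_pos"])/300).round(4),"rot",((r.inv()*R).as_rotvec()/.5).round(4))
E
python3 - <<'E'
from h import *
s=sense();r=rot(s["ee_rot"]);print(r.as_matrix().round(3))
a=.2177;fx=[np.cos(a),np.sin(a),0];fy=[-np.sin(a),np.cos(a),0]
for g in(1,-1): cmd([602.6,131.8,190],toolR(fx,fy,[0,0,1],g))
E
```

```text
[[-0.     0.905  0.426]
 [ 0.001  0.426 -0.905]
 [-1.     0.    -0.001]]
lin [ 0.138   2.0044 -1.2914] rot [-5.839e+00  4.000e-04 -3.500e-03]
lin [ 0.138   2.0044 -1.2914] rot [ 4.442e-01 -2.400e-03 -3.000e-04]
```

```bash
python3 -m jog '[{"linear":[0,0.35,-0.22],"rotation":[0.22,0,0],"grip":85},{"linear":[0,0.7,-0.44],"rotation":[0.44,0,0],"grip":85},{"linear":[0,0.95,-0.6],"rotation":[0.44,0,0],"grip":85},{"linear":[0,0.95,-0.6],"rotation":[0.44,0,0],"grip":85},{"linear":[0,0.95,-0.6],"rotation":[0.44,0,0],"grip":85},{"linear":[0,0.95,-0.6],"rotation":[0.44,0,0],"grip":85},{"linear":[0,0.95,-0.6],"rotation":[0.44,0,0],"grip":85},{"linear":[0,0.95,-0.6],"rotation":[0.44,0,0],"grip":85},{"linear":[0,0.95,-0.6],"rotation":[0.44,0,0],"grip":85},{"linear":[0,0.95,-0.6],"rotation":[0.44,0,0],"grip":85}]'
python3 - <<'E'
from h import *
a=.2177;fx=[np.cos(a),np.sin(a),0];fy=[-np.sin(a),np.cos(a),0]
cmd([602.6,131.8,190],toolR(fx,fy,[0,0,1],-1)); print(sense())
E
```

```text
time_s: 0.93
eef_pos: [405.4, -188.8, 230.9]
ee_rot: [0.552, 0.441, 0.553, -0.441]
force: [0.0, 0.1, -1.0]
grip_width: 0.996
lin [ 0.1376  0.8783 -0.8958] rot [ 0.0124 -0.0031  0.0005]
{'time_s': 0.9333, 'joints': array([-6.99377036e-01,  1.41228011e-01,  1.71572160e+00,  7.65511881e-04,
        1.28600061e+00,  6.47279558e-01]), 'dq': array([-0.07482424,  0.00337656, -0.00251742, -0.01127189, -0.00372459,
       -0.03202924]), 'tau': array([  2.67990567, -32.9477942 , -25.45543849,   0.17276717,
         0.05072794,   0.35655557]), 'eef_pos': array([ 405.38978545, -188.80072363,  230.91648331]), 'ee_rot': array([ 0.55226034,  0.44127722,  0.55320643, -0.440733  ]), 'force': array([ 0.0096909 ,  0.06119987, -1.02845878]), 'wrist_torque': array([ 0.02188245,  0.03059629, -0.01621186]), 'grip_width': 0.9961171786320636}
```

```bash
python3 -m jog '[{"linear":[0.13,0.878,-0.896],"rotation":[0.012,0,0],"grip":85},{"linear":[0.13,0.878,-0.896],"rotation":[0.012,0,0],"grip":85},{"linear":[0.13,0.878,-0.896],"rotation":[0.012,0,0],"grip":85},{"linear":[0.13,0.878,-0.896],"rotation":[0.012,0,0],"grip":85},{"linear":[0.13,0.878,-0.896],"rotation":[0.012,0,0],"grip":85},{"linear":[0.13,0.878,-0.896],"rotation":[0.012,0,0],"grip":85},{"linear":[0.13,0.878,-0.896],"rotation":[0.012,0,0],"grip":85},{"linear":[0.13,0.878,-0.896],"rotation":[0.012,0,0],"grip":85},{"linear":[0.13,0.878,-0.896],"rotation":[0.012,0,0],"grip":85},{"linear":[0.13,0.878,-0.896],"rotation":[0.012,0,0],"grip":85},{"linear":[0.13,0.878,-0.896],"rotation":[0.012,0,0],"grip":85},{"linear":[0.13,0.878,-0.896],"rotation":[0.012,0,0],"grip":85},{"linear":[0.13,0.878,-0.896],"rotation":[0.012,0,0],"grip":85},{"linear":[0.13,0.878,-0.896],"rotation":[0.012,0,0],"grip":85},{"linear":[0.13,0.878,-0.896],"rotation":[0.012,0,0],"grip":85}]'
python3 - <<'E'
from h import *
a=.2177;fx=[np.cos(a),np.sin(a),0];fy=[-np.sin(a),np.cos(a),0]
cmd([602.6,131.8,150],toolR(fx,fy,[0,0,1],-1))
p,d=capture("scene");cv2.imwrite("pics/s1.png",p[:,:,::-1]);cv2.imwrite("pics/s1c.png",cv2.resize(p[180:330,210:360,::-1],None,fx=4,fy=4,interpolation=cv2.INTER_CUBIC))
E
```

```text
time_s: 2.18
eef_pos: [602.4, 130.5, 192.8]
ee_rot: [0.551, 0.443, 0.551, -0.443]
force: [-0.5, -0.5, 0.2]
grip_width: 0.995
lin [ 0.1426  0.0014 -0.0039] rot [-0.003  -0.0025 -0.0006]
```

View pics/s1c.png

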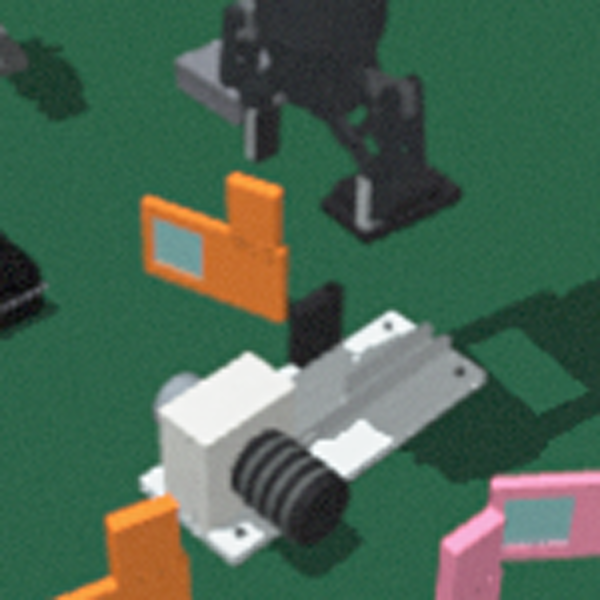

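The open fingers stand straight above the tab (crop 315,320), straddling it. Next I'll descend to TCP z of about 86.

```bash
python3 -m jog '[{"linear":[0.12,0.001,-0.004],"rotation":[0,0,0],"grip":85},{"linear":[0.24,0.001,-0.004],"rotation":[0,0,0],"grip":85},{"linear":[0.3,0.001,-0.004],"rotation":[0,0,0],"grip":85},{"linear":[0.33,0.001,-0.004],"rotation":[0,0,0],"grip":85},{"linear":[0.355,0.001,-0.004],"rotation":[0,0,0],"grip":85},{"linear":[0.355,0.001,-0.004],"rotation":[0,0,0],"grip":85},{"linear":[0.355,0.001,-0.004],"rotation":[0,0,0],"grip":85}]'
python3 - <<'E'
from h import *
a=.2177;fx=[np.cos(a),np.sin(a),0];fy=[-np.sin(a),np.cos(a),0]
cmd([602.6,131.8,86],toolR(fx,fy,[0,0,1],-1))
p,d=capture("scene");cv2.imwrite("pics/s2c.png",cv2.resize(p[180:330,210:360,::-1],None,fx=4,fy=4,interpolation=cv2.INTER_CUBIC))
p,d=capture("top");cv2.imwrite("pics/t2c.png",cv2.resize(p[140:290,180:330,::-1],None,fx=4,fy=4,interpolation=cv2.INTER_CUBIC))
E
```

```text
time_s: 2.82
eef_pos: [603.1, 132.1, 87.4]
ee_rot: [0.551, 0.444, 0.551, -0.442]
force: [-0.6, -0.5, -0.2]
grip_width: 0.995
lin [ 0.0048 -0.0019  0.0005] rot [-0.0024 -0.0019 -0.0042]
```

View pics/s2c.png

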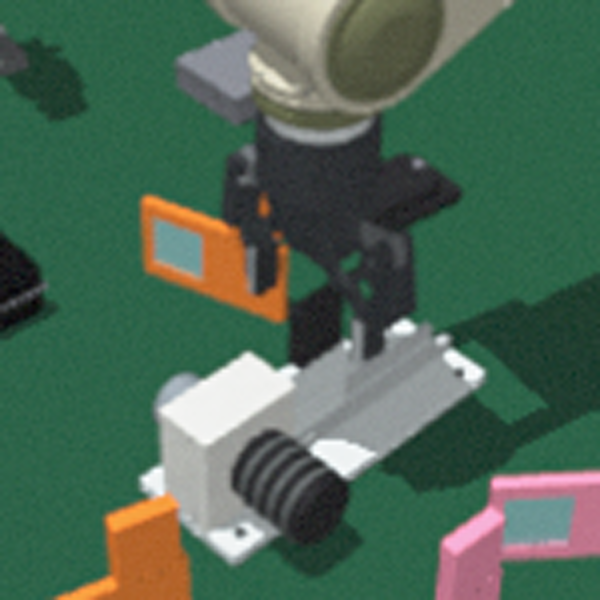

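View pics/t2c.png

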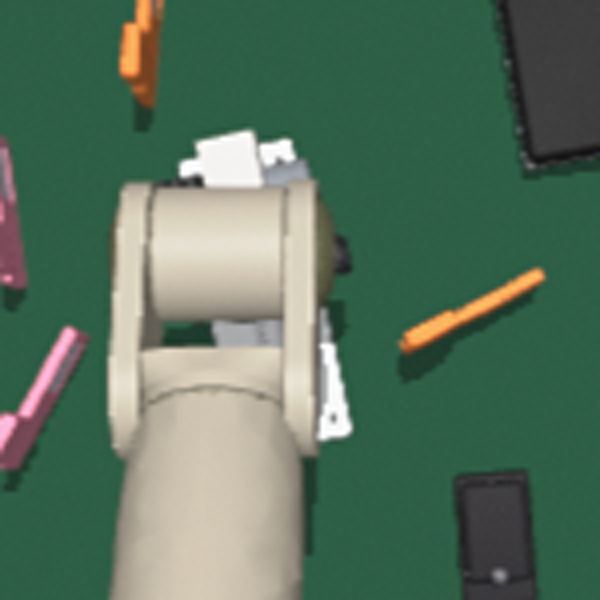

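The fingers straddle the tab (scene crop 315,325) with room on both sides. I'll close gently at low force.

```bash
python3 -m jog '[{"linear":[0,0,0],"rotation":[0,0,0],"grip":40},{"linear":[0,0,0],"rotation":[0,0,0],"grip":20},{"linear":[0,0,0],"rotation":[0,0,0],"grip":17},{"linear":[0,0,0],"rotation":[0,0,0],"grip":15},{"linear":[0,0,0],"rotation":[0,0,0],"grip":15},{"linear":[0,0,0],"rotation":[0,0,0],"grip":15},{"linear":[0,0,0],"rotation":[0,0,0],"grip":15},{"linear":[0,0,0],"rotation":[0,0,0],"grip":15}]' 20; python3 -c "
from h import *
s=sense();print(s['force'],s['wrist_torque'],s['grip_width']*85.4,s['eef_pos'])"
```

```text
time_s: 3.58
eef_pos: [603.2, 132.2, 87.7]
ee_rot: [0.551, 0.444, 0.551, -0.442]
force: [0.6, 0.4, 0.8]
grip_width: 0.174
[0.64484227 0.44856595 0.75258893] [ 0.02369817  0.06315151 -0.05264586] 14.891527691962393 [603.21166623 132.15839667  87.70043049]
```

```bash
python3 -m jog '[{"linear":[0,0,0],"rotation":[0,0,0],"grip":12},{"linear":[0,0,0],"rotation":[0,0,0],"grip":8},{"linear":[0,0,0],"rotation":[0,0,0],"grip":4},{"linear":[0,0,0],"rotation":[0,0,0],"grip":4},{"linear":[0,0,0],"rotation":[0,0,0],"grip":4},{"linear":[0,0,0],"rotation":[0,0,0],"grip":4}]' 40; python3 -c "
from h import *
s=sense();print(s['force'],s['wrist_torque'],s['grip_width']*85.4,s['eef_pos'])"
```

```text
time_s: 4.08
eef_pos: [603.1, 132.5, 87.8]
ee_rot: [0.551, 0.444, 0.551, -0.442]
force: [-1.2, 4.6, 1.7]
grip_width: 0.134
[-1.18600488  4.58041957  1.74775467] [ 1.03197743  0.22184923 -0.05096462] 11.421518480770944 [603.14197254 132.52323246  87.77622863]
```

The pads stopped on the tab at about 11.4 mm opening with a 4.6 N side load, so I have it. I'll draw along -fx (tool -y) in stages.

```bash
python3 -m jog '[{"linear":[0,0,0],"rotation":[0,0,0],"grip":2},{"linear":[0,0,0],"rotation":[0,0,0],"grip":2},{"linear":[0,-0.01,0],"rotation":[0,0,0],"grip":2},{"linear":[0,-0.02,0],"rotation":[0,0,0],"grip":2},{"linear":[0,-0.03,0],"rotation":[0,0,0],"grip":2},{"linear":[0,-0.04,0],"rotation":[0,0,0],"grip":2},{"linear":[0,-0.05,0],"rotation":[0,0,0],"grip":2},{"linear":[0,-0.06,0],"rotation":[0,0,0],"grip":2},{"linear":[0,-0.06,0],"rotation":[0,0,0],"grip":2}]' 80; python3 -c "
from h import *
s=sense();print(s['force'],s['wrist_torque'],s['grip_width']*85.4,s['eef_pos'])"
```

```text
time_s: 4.83
eef_pos: [585.0, 128.6, 87.8]
ee_rot: [0.551, 0.444, 0.551, -0.442]
force: [-0.1, 5.4, 0.9]
grip_width: 0.124
[-0.09750763  5.40684014  0.93381979] [ 0.97539328  0.01608582 -0.01946712] 10.563380829741147 [585.01416789 128.57444281  87.79461625]
```

```bash
python3 -m jog '[{"linear":[0,-0.015,-0.001],"rotation":[0,0,0],"grip":2},{"linear":[0,-0.03,-0.002],"rotation":[0,0,0],"grip":2},{"linear":[0,-0.045,-0.003],"rotation":[0,0,0],"grip":2},{"linear":[0,-0.06,-0.003],"rotation":[0,0,0],"grip":2},{"linear":[0,-0.075,-0.003],"rotation":[0,0,0],"grip":2},{"linear":[0,-0.09,-0.003],"rotation":[0,0,0],"grip":2},{"linear":[0,-0.105,-0.003],"rotation":[0,0,0],"grip":2},{"linear":[0,-0.12,-0.003],"rotation":[0,0,0],"grip":2},{"linear":[0,-0.135,-0.003],"rotation":[0,0,0],"grip":2},{"linear":[0,-0.15,-0.003],"rotation":[0,0,0],"grip":2},{"linear":[0,-0.165,-0.003],"rotation":[0,0,0],"grip":2},{"linear":[0,-0.175,-0.003],"rotation":[0,0,0],"grip":2},{"linear":[0,-0.175,-0.003],"rotation":[0,0,0],"grip":2}]'; python3 - <<'E'
from h import *
s=sense();print(s['force'],s['wrist_torque'],s['grip_width']*85.4,s['eef_pos'],s['ee_rot'])
p,d=capture("scene");cv2.imwrite("pics/s3c.png",cv2.resize(p[180:330,210:360,::-1],None,fx=4,fy=4,interpolation=cv2.INTER_CUBIC))
E
```

```text
time_s: 5.92
eef_pos: [532.8, 118.0, 87.8]
ee_rot: [0.551, 0.444, 0.551, -0.442]
force: [-3.9, -1.2, 6.1]
grip_width: 0.132
[-3.92127761 -1.16980716  6.07307179] [-0.10495511  0.4626798  -0.0515918 ] 11.253280776107031 [532.78786048 118.04063431  87.81385236] [ 0.55103096  0.44376704  0.55120425 -0.44227771]
```

View pics/s3c.png

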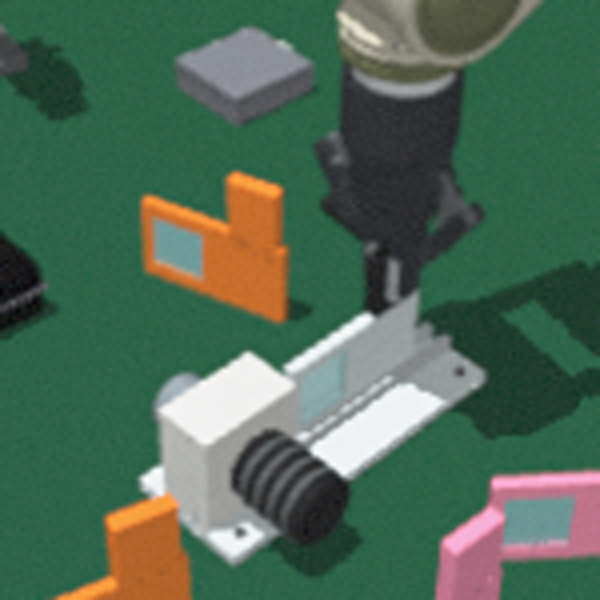

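```bash
python3 - <<'E'
from h import *
x,y,a=597.88,130.8,.2177
W=lambda X,Y,Z:[x+X*np.cos(a)-Y*np.sin(a),y+X*np.sin(a)+Y*np.cos(a),Z]
f=39.9-71.8
P=[W(f+30+22,4,65),W(f+30-22,4,65),W(f+30-22,4,21),W(f-60,4,76),W(f+60,4,76)]
print(((proj("scene",P)-[210,180]+.4)*4).round())
E
```

```text
[[301. 379.]
 [348. 347.]
 [346. 396.]
 [418. 289.]
 [293. 372.]]
```

The predicted glass corners (348,347), (346,396) and frame end (418,289) match the picture, so there was no slip and the frame is about 17 mm clear of the mouth. Now lift.

```bash
python3 -m jog '[{"linear":[-0.01,0,0],"rotation":[0,0,0],"grip":2},{"linear":[-0.03,0,0],"rotation":[0,0,0],"grip":2},{"linear":[-0.05,0,0],"rotation":[0,0,0],"grip":2},{"linear":[-0.08,0,0],"rotation":[0,0,0],"grip":2},{"linear":[-0.12,0,0],"rotation":[0,0,0],"grip":2},{"linear":[-0.18,0,0],"rotation":[0,0,0],"grip":2},{"linear":[-0.26,0,0],"rotation":[0,0,0],"grip":2},{"linear":[-0.34,0,0],"rotation":[0,0,0],"grip":2},{"linear":[-0.42,0,0],"rotation":[0,0,0],"grip":2},{"linear":[-0.48,0,0],"rotation":[0,0,0],"grip":2},{"linear":[-0.5,0,0],"rotation":[0,0,0],"grip":2},{"linear":[-0.5,0,0],"rotation":[0,0,0],"grip":2},{"linear":[-0.5,0,0],"rotation":[0,0,0],"grip":2}]'; python3 - <<'E'
from h import *
s=sense();print(s['force'],s['wrist_torque'],s['grip_width']*85.4,s['eef_pos'],s['ee_rot'])
p,d=capture("scene");cv2.imwrite("pics/s4.png",p[:,:,::-1]);cv2.imwrite("pics/s4c.png",cv2.resize(p[120:270,220:370,::-1],None,fx=4,fy=4,interpolation=cv2.INTER_CUBIC))
E
```

```text
time_s: 7.05
eef_pos: [532.4, 117.8, 237.1]
ee_rot: [0.551, 0.443, 0.552, -0.443]
force: [1.2, 0.4, -1.7]
grip_width: 0.128
[ 1.24266311  0.40399504 -1.74497513] [0.03874556 0.03335667 0.00464885] 10.945976069087887 [532.40342982 117.7992263  237.07113528] [ 0.55059542  0.4433422   0.55167243 -0.44266229]
```

View pics/s4c.png

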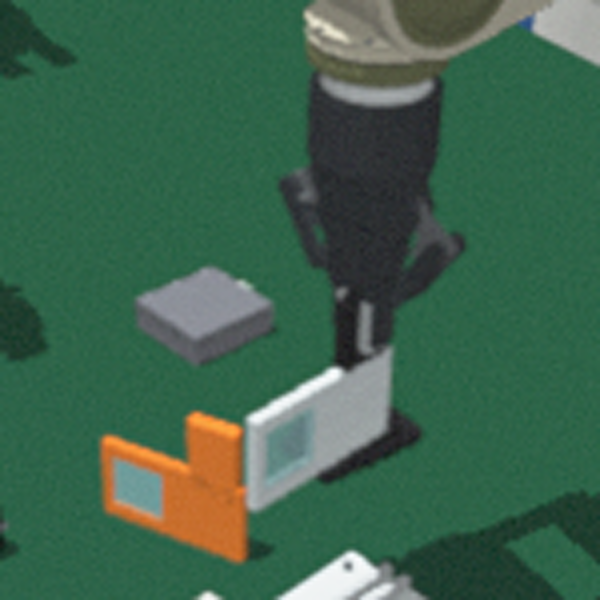

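```bash
python3 - <<'E'
from h import *
x,y,a=597.88-.4,130.8-.2,.2177
W=lambda X,Y,Z:[x+X*np.cos(a)-Y*np.sin(a),y+X*np.sin(a)+Y*np.cos(a),Z+149.3]
f=39.9-71.8
k=[(60,4,66),(60,4,0),(-60,4,66),(-60,4,0),(60,-4,66),(52,4,55),(8,4,55),(52,4,11),(8,4,11)]
q=((proj("scene",[W(f+A,B,C+10) for A,B,C in k])-[220,120]+.4)*4).round()
for A,B in zip(k,q): print(A,B)
p=cv2.imread("pics/s4.png");c=cv2.resize(p[205:255,275:325],None,fx=12,fy=12,interpolation=cv2.INTER_CUBIC)
for A,B in zip(k,q):
    u=(B/4+[220-275,120-205])*12; cv2.circle(c,tuple(int(v) for v in u),4,(0,0,255),1)
cv2.imwrite("pics/s4d.png",c)
E
```

```text
(60, 4, 66) [256. 423.]
(60, 4, 0) [254. 511.]
(-60, 4, 66) [391. 345.]
(-60, 4, 0) [385. 430.]
(60, -4, 66) [246. 417.]
(52, 4, 55) [265. 433.]
(8, 4, 55) [316. 403.]
(52, 4, 11) [264. 491.]
(8, 4, 11) [314. 460.]
```

View pics/s4d.png

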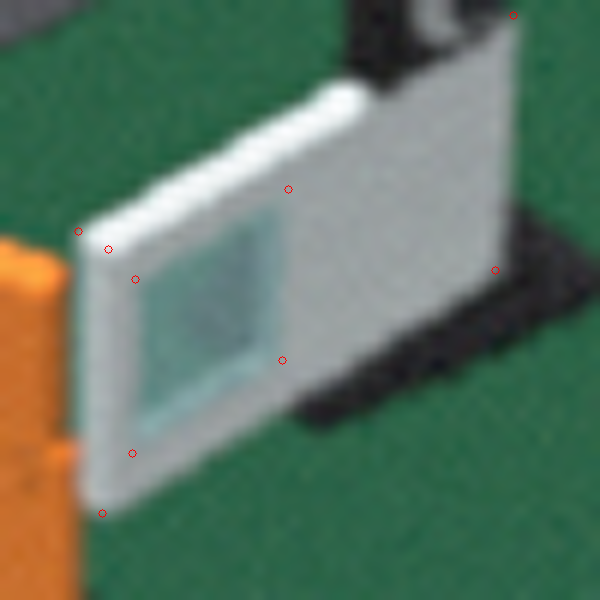

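```bash
python3 - <<'E'
import cv2
s=cv2.imread("pics/s4.png");cv2.imwrite("pics/cs.png",cv2.resize(s[100:150,175:225],None,fx=12,fy=12,interpolation=cv2.INTER_CUBIC))
t=cv2.imread("pics/top0.png");cv2.imwrite("pics/ct.png",cv2.resize(t[175:215,405:465],None,fx=12,fy=12,interpolation=cv2.INTER_CUBIC))
E
```

```text
(no output)
```

View pics/cs.png

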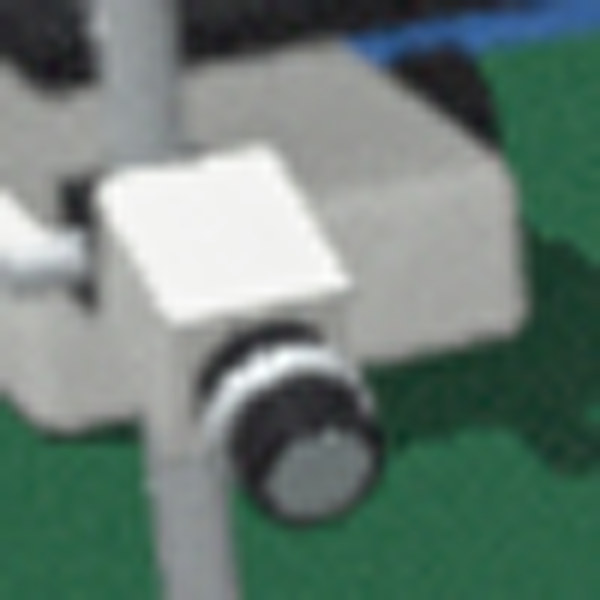

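View pics/ct.png

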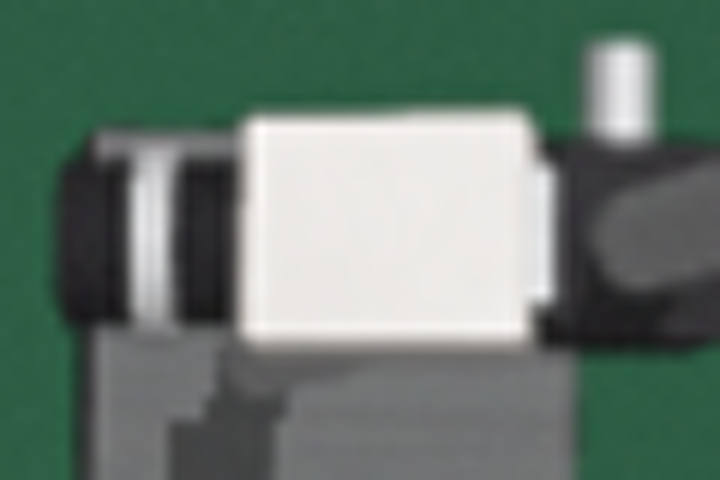

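```bash
cat > camfit.py <<'E'
from h import *
from scipy.optimize import least_squares
S=lambda x,y:(175+x/12-.46,100+y/12-.46); T=lambda x,y:(405+x/12-.46,175+y/12-.46)
o={"scene":[((-30,25,25),S(172,325)),((-30,-25,25),S(352,287)),((30,25,25),S(100,188)),((30,-25,25),S(272,147)),((-70,0,0),S(320,473))],
"top":[((-30,25,25),T(243,120)),((-30,-25,25),T(243,342)),((30,25,25),T(532,112)),((30,-25,25),T(530,345))]}
def axes(yaw,p):
    v=np.array([np.cos(yaw)*np.cos(p),np.sin(yaw)*np.cos(p),-np.sin(p)])
    x=-v;y=np.cross([0,0,1],x);y/=np.linalg.norm(y);return np.c_[x,y,np.cross(x,y)]
def f(p):
    A=axes(p[3],.35 if len(p)<5 else p[4])
    return np.vstack([proj(n,[p[:3]+A@np.array(k) for k,_ in L])-[u for _,u in L] for n,L in o.items()]).ravel()
if __name__=="__main__":
  for x0 in([632,-390,290,1.57],[632,-390,290,1.57,.35]):
    s=least_squares(f,x0,x_scale=[10,10,10,.1,.1][:len(x0)]);print(s.x,np.degrees(s.x[3]),(s.fun.reshape(-1,2)).round(1).tolist())
    A=axes(s.x[3],.35);print("focus",s.x[:3]-220*A[:,0],"post",s.x[:3]+50*np.r_[-np.cos(s.x[3]),-np.sin(s.x[3]),0])
E
python3 camfit.py
```

```text
[ 633.28158625 -393.80646272  292.82855191    1.55397081] 89.03596910060696 [[-0.2, -0.1], [-0.2, -0.0], [-1.0, -0.5], [-0.5, 0.1], [-0.4, 0.3], [-0.2, 0.2], [-0.3, 0.8], [-0.2, 0.4], [-0.1, 0.4]]
focus [ 636.75861636 -187.173718    217.39103427] post [ 632.44035028 -443.79938544  292.82855191]
[ 6.33309840e+02 -3.93380509e+02  2.92484836e+02  1.55275970e+00
  3.29414384e-01] 88.96657722485395 [[-0.3, -0.2], [-0.2, -0.1], [-1.0, -0.3], [-0.5, 0.3], [-0.4, 0.1], [-0.2, 0.1], [-0.3, 0.8], [-0.2, 0.4], [-0.1, 0.4]]
focus [ 637.0371235  -186.75212644  217.04731844] post [ 632.40805703 -443.37237576  292.48483608]
```

```bash
cat > tgt.py <<'E'
from h import *
from camfit import axes
rd=rot([0.55103096,0.44376704,0.55120425,-0.44227771])
m=rd.as_matrix(); print("tool tilt",m[2].round(4),"yaw of tool y",np.degrees(np.arctan2(m[1,1],m[0,1])))
focus=np.array([636.8,-187.0,217.3]); A=axes(1.5536,.35)
fy=-A[:,0];fz=A[:,2];fx=np.cross(fy,fz)
R=toolR(fx,fy,fz,-1)
p=focus-64.35*fx+44.8*fz
print("tcp target",p,fx); cmd(p,R)
E
python3 tgt.py
```

```text
tool tilt [-1.      0.0015 -0.0015] yaw of tool y 12.410993669830072
tcp target [ 572.72366824 -170.53392043  259.38389754] [ 0.99985215 -0.01719548  0.        ]
lin [-0.0779 -0.0749  0.9674] rot [ 0.4634 -0.7004 -0.0789]
```

```bash
python3 -m jog '[{"linear":[-0.02,0,0.04],"rotation":[0,0,0],"grip":2},{"linear":[-0.04,-0.01,0.1],"rotation":[0.03,-0.05,0],"grip":2},{"linear":[-0.06,-0.02,0.18],"rotation":[0.08,-0.12,-0.01],"grip":2},{"linear":[-0.08,-0.03,0.27],"rotation":[0.13,-0.2,-0.02],"grip":2},{"linear":[-0.08,-0.04,0.36],"rotation":[0.18,-0.28,-0.03],"grip":2},{"linear":[-0.08,-0.04,0.45],"rotation":[0.23,-0.36,-0.04],"grip":2},{"linear":[-0.08,-0.05,0.54],"rotation":[0.28,-0.44,-0.05],"grip":2},{"linear":[-0.08,-0.05,0.63],"rotation":[0.33,-0.52,-0.06],"grip":2},{"linear":[-0.08,-0.06,0.72],"rotation":[0.39,-0.6,-0.07],"grip":2},{"linear":[-0.08,-0.065,0.8],"rotation":[0.43,-0.66,-0.079],"grip":2},{"linear":[-0.078,-0.07,0.87],"rotation":[0.463,-0.7,-0.079],"grip":2},{"linear":[-0.078,-0.075,0.92],"rotation":[0.463,-0.7,-0.079],"grip":2},{"linear":[-0.078,-0.075,0.95],"rotation":[0.463,-0.7,-0.079],"grip":2},{"linear":[-0.078,-0.075,0.967],"rotation":[0.463,-0.7,-0.079],"grip":2},{"linear":[-0.078,-0.075,0.967],"rotation":[0.463,-0.7,-0.079],"grip":2},{"linear":[-0.078,-0.075,0.967],"rotation":[0.463,-0.7,-0.079],"grip":2},{"linear":[-0.078,-0.075,0.967],"rotation":[0.463,-0.7,-0.079],"grip":2}]'; python3 tgt.py; python3 - <<'E'
from h import *
from camfit import axes
s=sense();print(s['force'],s['wrist_torque'],s['grip_width']*85.4)
r=rot(s["ee_rot"]).as_matrix();fz=-r[:,0];fx=r[:,1];fy=-r[:,2];g=s["eef_pos"]+64.35*fx-44.8*fz
k=[(22,2.5,22),(22,2.5,-22),(-22,2.5,22),(-22,2.5,-22),(30,4,33),(30,4,-33),(-90,4,33),(-90,4,-33),(30,-4,33),(-85,6,82),(-45,6,82)]
W=[g+a*fx+b*fy+c*fz for a,b,c in k]
for n,sz in(("scene",70),("top",70)):
    p,d=capture(n);np.save(f"pics/{n}5d.npy",d);p=p[:,:,::-1].copy();cv2.imwrite(f"pics/{n}5.png",p)
    q=proj(n,W);print(n,dict(zip(k,q.round(1).tolist())))
    c=q.mean(0).astype(int)-sz//2; cr=cv2.resize(p[c[1]:c[1]+sz,c[0]:c[0]+sz],None,fx=8,fy=8,interpolation=cv2.INTER_CUBIC)
    for u in q: cv2.circle(cr,tuple(int(v) for v in (u-c+.46)*8),3,(0,0,255),1)
    print("crop",c); cv2.imwrite(f"pics/{n}5c.png",cr)
E
```

```text
time_s: 8.52
eef_pos: [572.6, -169.7, 259.5]
ee_rot: [-0.575, -0.409, -0.402, 0.584]
force: [0.1, 0.0, -1.4]
grip_width: 0.129
tool tilt [-1.      0.0015 -0.0015] yaw of tool y 12.410993669830072
tcp target [ 572.72366824 -170.53392043  259.38389754] [ 0.99985215 -0.01719548  0.        ]
lin [0.0013 0.0003 0.0024] rot [ 0.002  -0.0009 -0.0004]
[ 0.10629429  0.0232973  -1.39593141] [ 0.32301932 -0.01047726 -0.00048183] 11.055655335675713
scene {(22, 2.5, 22): [214.1, 169.7], (22, 2.5, -22): [213.2, 180.0], (-22, 2.5, 22): [228.1, 166.1], (-22, 2.5, -22): [226.9, 176.4], (30, 4, 33): [211.9, 168.0], (30, 4, -33): [210.7, 183.6], (-90, 4, 33): [249.7, 158.4], (-90, 4, -33): [247.0, 173.7], (30, -4, 33): [210.8, 166.1], (-85, 6, 82): [250.6, 147.0], (-45, 6, 82): [237.9, 150.1]}
crop [192 132]
top {(22, 2.5, 22): [351.7, 187.3], (22, 2.5, -22): [355.1, 189.2], (-22, 2.5, 22): [351.4, 203.4], (-22, 2.5, -22): [354.8, 204.8], (30, 4, 33): [350.3, 183.9], (30, 4, -33): [355.4, 186.9], (-90, 4, 33): [349.6, 228.1], (-90, 4, -33): [354.8, 229.1], (30, -4, 33): [353.2, 183.9], (-85, 6, 82): [344.7, 225.4], (-45, 6, 82): [345.0, 210.1]}
crop [316 167]
```

View pics/scene5c.png

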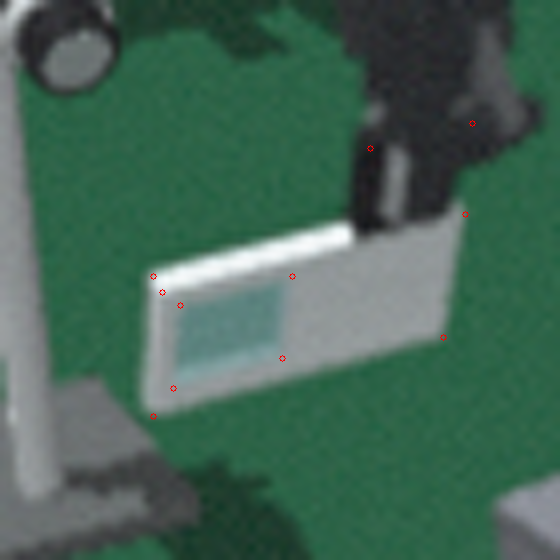

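View pics/top5c.png

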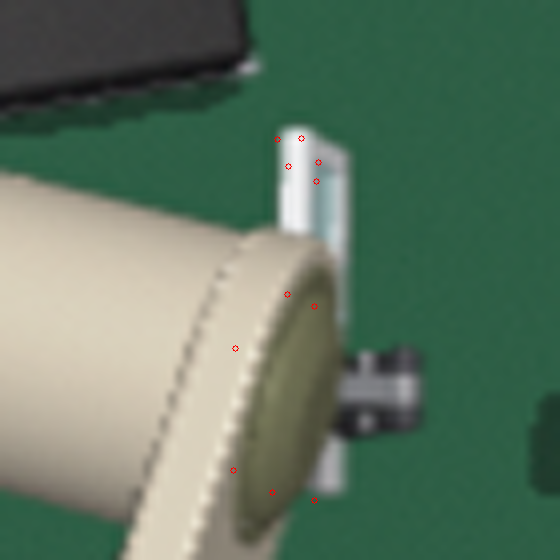

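View pics/scene5.png

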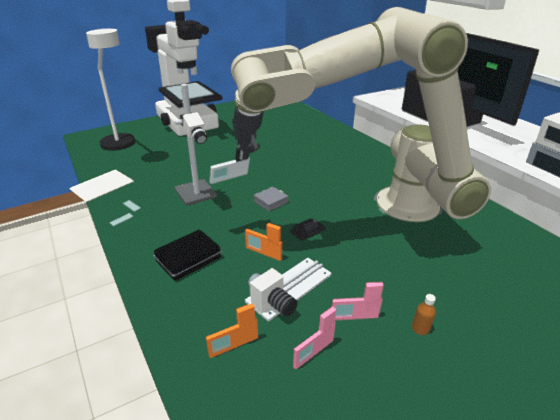

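```bash
python3 - <<'E'
import cv2
t=cv2.imread("pics/top5.png");cv2.imwrite("pics/z1.png",cv2.resize(t[178:233,340:370],None,fx=14,fy=14,interpolation=cv2.INTER_CUBIC)[:770])
s=cv2.imread("pics/scene5.png");cv2.imwrite("pics/z2.png",cv2.resize(s[152:192,205:257],None,fx=14,fy=14,interpolation=cv2.INTER_CUBIC))
E
```

```text
(no output)
```

View pics/z1.png

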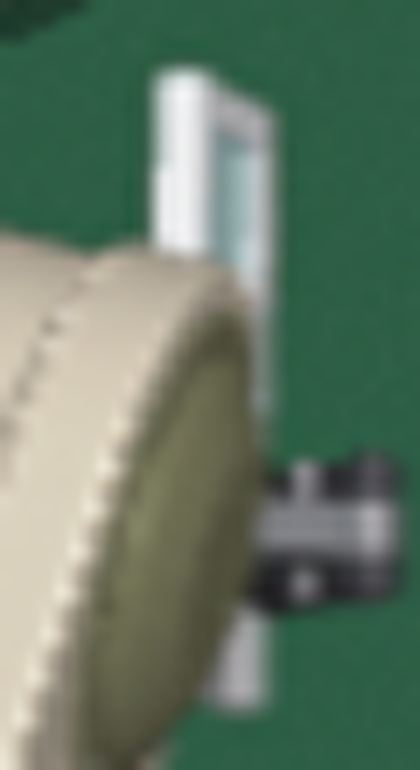

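View pics/z2.png

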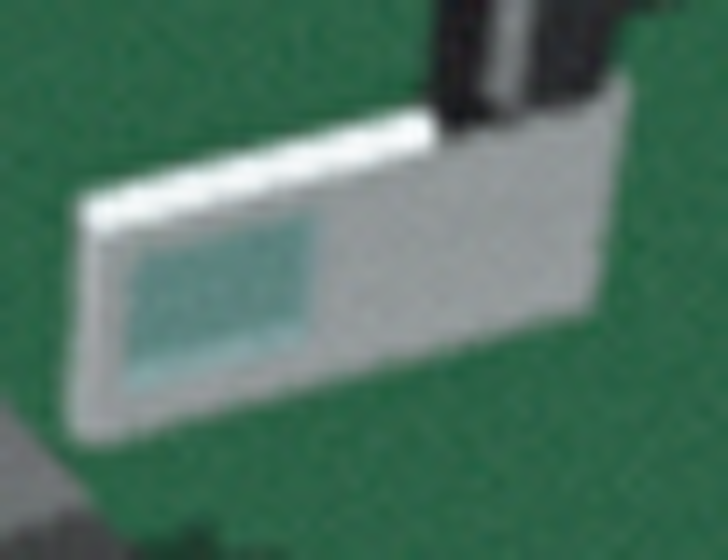

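```bash
cat > ffit.py <<'E'
from h import *
from scipy.optimize import least_squares
T=lambda x,y:(340+x/14-.46,178+y/14-.46);S=lambda x,y:(205+x/14-.46,152+y/14-.46)
o={"top":[((30,4,33),T(157,70)),((30,-4,33),T(208,70)),((30,-4,-33),T(275,112)),((-90,-4,-33),T(269,712))],
"scene":[((30,-4,33),S(75,196)),((30,4,33),S(93,236)),((30,4,-33),S(95,445)),((-90,4,33),S(630,80)),((-90,4,-33),S(597,317)),((30,-4,-33),S(65,437))]}
s=sense();r=rot(s["ee_rot"]).as_matrix();F0=np.c_[r[:,1],-r[:,2],-r[:,0]]
g0=s["eef_pos"]+64.35*F0[:,0]-44.8*F0[:,2]
def f(p):
    F=F0@Ro.from_rotvec(p[3:6]).as_matrix()
    return np.vstack([proj(n,[g0+p[:3]+F@np.array(k,float) for k,_ in L])-[u for _,u in L] for n,L in o.items()]).ravel()
q=least_squares(f,np.zeros(6),x_scale=[5,5,5,.05,.05,.05])
J=np.linalg.inv(q.jac.T@q.jac);print("g0",g0,"shift",q.x[:3].round(1),"rot deg",np.degrees(q.x[3:]).round(2));print(q.fun.reshape(-1,2).round(1).tolist())
sd=np.sqrt(np.diag(J))*.35;print("sd",sd[:3].round(1),np.degrees(sd[3:]).round(2))
q3=least_squares(lambda p:f(np.r_[p,0,0,0]),np.zeros(3));print("shift only",q3.x.round(1),q3.fun.reshape(-1,2).round(1).tolist())
E
python3 ffit.py
```

```text
g0 [ 636.79764801 -186.09524505  217.4525182 ] shift [ 1.6 -1.7 -0.2] rot deg [1.36 0.63 0.39]
[[0.4, 0.7], [-0.4, 0.6], [-0.7, 0.9], [-0.7, 0.3], [-0.1, 0.6], [-0.2, -0.4], [-1.1, 0.5], [-0.9, 0.6], [-0.7, -0.8], [-0.0, -0.8]]
sd [0.3 0.5 0.6] [0.69 0.45 0.42]
shift only [ 1.6 -1.7 -0.1] [[0.1, 0.8], [-0.6, 0.7], [-0.4, 0.7], [-0.6, 0.2], [0.1, 0.5], [-0.1, -0.4], [-1.3, 0.2], [-0.6, 1.1], [-0.9, -0.6], [-0.2, -1.2]]
```

The visual fit puts the glass within about 2 mm and 1° of the focus pose. I'll apply a small -1.2 mm x trim and hold.

```bash
python3 -m jog '[{"linear":[0,-0.004,0],"rotation":[0,0,0],"grip":2},{"linear":[0,-0.004,0],"rotation":[0,0,0],"grip":2},{"linear":[0,-0.004,0],"rotation":[0,0,0],"grip":2},{"linear":[0,-0.004,0],"rotation":[0,0,0],"grip":2},{"linear":[0,-0.004,0],"rotation":[0,0,0],"grip":2},{"linear":[0,-0.004,0],"rotation":[0,0,0],"grip":2},{"linear":[0,-0.004,0],"rotation":[0,0,0],"grip":2},{"linear":[0,-0.004,0],"rotation":[0,0,0],"grip":2},{"linear":[0,-0.004,0],"rotation":[0,0,0],"grip":2},{"linear":[0,-0.004,0],"rotation":[0,0,0],"grip":2}]'; python3 tgt.py; python3 - <<'E'
from h import *
s=sense();print(s['time_s'],np.abs(s['dq']).max(),s['force'],s['grip_width']*85.4,s['eef_pos']);print("fx",rot(s['ee_rot']).as_matrix()[:,1])
p,d=capture("scene");cv2.imwrite("pics/s6.png",p[:,:,::-1]);cv2.imwrite("pics/s6c.png",cv2.resize(p[100:200,170:270,::-1],None,fx=6,fy=6,interpolation=cv2.INTER_CUBIC))
E
```

```text
time_s: 9.45
eef_pos: [571.5, -169.7, 259.5]
ee_rot: [-0.575, -0.409, -0.402, 0.584]
force: [0.1, 0.2, -1.1]
grip_width: 0.129
tool tilt [-1.      0.0015 -0.0015] yaw of tool y 12.410993669830072
tcp target [ 572.72366824 -170.53392043  259.38389754] [ 0.99985215 -0.01719548  0.        ]
lin [0.0014 0.0041 0.0024] rot [ 0.0021 -0.0007 -0.0007]
9.45 0.0022133295944952724 [ 0.064116    0.17999838 -1.13168025] 11.033629483370353 [ 571.5026194  -169.70561899  259.52735804]
fx [ 9.99870903e-01 -1.60678899e-02 -1.89725063e-05]
```

View pics/s6c.png

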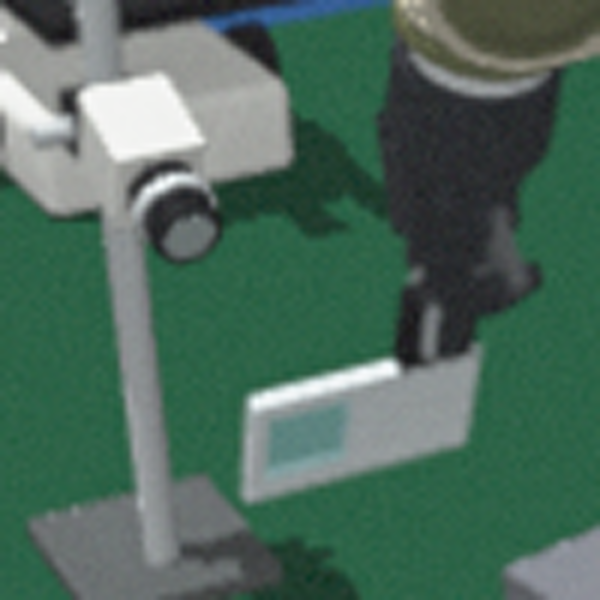

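The aluminium frame is held by its tab in front of the lens (glass at crop 308,440, lens at 190,235) and is level, still and clear of everything. I'm handing it in.

```bash
python3 -c "
from rig import finish_job
print(finish_job())"
```

```text
the job is handed in; nothing more can be done
None
```

I gripped the aluminium frame by its black tab and drew it 72 mm along the guide. By the fit that left it about 17 mm clear of the hood mouth. I then lifted it out, held it up in front of the inspection camera, and handed the job in at about 9.5 s with an 80 N grip.

**Position:** before a last 1.2 mm trim, the camera fit put the glass about 1.6 mm off in x and 0.8 mm off in y from the focus point. After the trim I did not repeat the fit. I estimate it is now within about 1–2 mm, judging by the arm's own readings and one more picture.

**Orientation:** by the arm's own readings, the tool's level axis is horizontal to better than 0.01° and the face is square to within about 0.1°.

**Where checks disagreed:** the picture fit suggested up to 1.4° of tilt in the frame. Its own uncertainty is about 0.7°, so I did not correct for it.

**Stillness and contact:** at hand-in the arm was still and the wrist force was about 1 N. The readings between moves never passed about 7 N. The last picture shows the fingers only on the tab. The inspection camera and the things near it looked unmoved, though I did not measure this.

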